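Exchange a V-block and a cup, then nest the cups

ROBOT

A 7-joint arm with a two-finger parallel gripper is mounted at the origin on a cart in front of the work surface, level with it; the furniture and walls round the work are solid. World frame = base frame: x ahead of the robot, y to its left, z up, the work surface at z = 0. Lengths are in m, angles in rad, forces in N, time in s.
With the tool pointing down it reaches from about 0.35 to 0.9 m from the base axis. Payload 8.1 kg.
Tool frame: the origin (TCP) lies on the centre line of the jaws, within the pads' length; the fingertips stand 17 mm ahead of it and the grasp point (between the pads) lies 2 mm behind it; z points along the fingers, y is the direction in which the jaws open and shut (so a half turn about z gives the same grasp; the last joint's range is limited). The gripper opens to 92 mm and grips with 3 to 60 N. Pads are 19 mm wide; open, the fingers measure 130 mm over their backs; the gripper's body (75 mm by 190 mm) begins 47 mm behind the grasp point.
Start: joints at [1.214, 0.434, 0.025, 1.573, -0.012, 1.134, -0.075], TCP at [0.157, -0.605, 0.244] pointing down, gripper open.
Joint ranges: [-2.62, 2.62], [-0.44, 2.09], [-1.27, 1.32], [0.08, 2.57], [-1.32, 4.46], [0.12, 2], [-2.74, 2.74]. Speed limits (rad/s): [2.22, 2.22, 3.01, 3.01, 3.14, 3.14, 3.14].

INTERFACE

Orientations are given as a unit quaternion [w, x, y, z].
In Python, from rig import readout, eyes, ticket gives the robot as it stands. The module is installed in compiled form; this text tells all that it offers.
- The arm moves only by the tool servo_tool, never from a script. Its argument "targets" is text: rows parted by semicolons, each of 7 numbers parted by spaces: the shift along the tool's x, y, z in mm, then the turn, a rotation vector about the tool's x, y, z in rad, then the opening, from 0 (shut) to 1 (fully open). A call has 1 to 20 rows; each row shifts and turns the pose as measured when the row begins, along the tool's axes as they then stand; what a row does not reach is not made up. A row lasts 1/8 s, in which the tool goes at most 62.5 mm and 10.7 degrees, less where a joint would pass 70% of its speed; a pose out of reach is approached as far as the arm can. A call with a gripper value outside its range is refused whole. The fingers move at their own pace and stop on an object; "squeeze" is the grip in N (left out, the last holds). Time passes only in rows, so rows that do not move let the fingers close. It gives the time, the measured TCP pose, the force and the opening at its end, in the units of the state.
- readout.sense(): the state, without advancing time (a new reading comes with each control period).
- eyes.grab_frame(name): name is "scene" or "side" or "wrist"; returns the picture (384x512x3 uint8, blue, green, red); there is no depth.
- eyes.camera_model(name): a dict with "fx", "fy", "cx", "cy" (pixels), "rvec" (rotation vector, rad) and "tvec" (3), from world to camera coordinates, as OpenCV has them. Camera axes: x right, y down, z forward; pixel columns grow to the right and rows downward; lengths in m; the calibration is good to about 2 mm. A picture is of the moment at which its call begins: read the wrist's pose just before it. camera_model takes no time and is no camera call; for the wrist camera it gives the pose at the moment of the call.
- ticket.close_job(): hands the job in, once; it reports no verdict.
The state is a dict: "time": time; "q": joint angles; "joint_velocities": joint speeds; "tau": joint torques, N m; "tcp_pos": TCP position; "tcp_rot": TCP orientation; "contact_force": force on the tool from outside, world axes, zero at the start; "wrist_torque": the same for the moment, N m; "opening": opening from 0.0 (shut) to 1.0 (fully open).
Only numpy, scipy, OpenCV 4.12 (cv2) and the standard library are available. Lean on these libraries where they do the work, as an engineer would, in place of code of your own. Each camera call takes 0.05 s, during which the arm holds its last target. There are 200 camera calls.

TASK

The V-block and the large cup have been put back in each other's places: using a free spot on the bench on the way, exchange them so that the V-block sits flat and square inside the lip of the square nest and the large cup stands flat inside the lip of the round dish. Only when both are in place and let go, nest the cups: first stand the medium cup in the large one, then the small cup in the medium one. Leave the gauge block, the steel ring and the black knob where they are.

Things in the scene. Friction and masses are not known exactly. Their poses are not given: they have to be found in the camera images.
- square_nest: square nest: a dark steel plate 88 x 88 mm fixed to the bench, with a flat floor 4 mm above the bench and a raised lip all round whose top is 9 mm above the bench; 74 x 74 mm inside the lip, four bright screw heads at the corners. Origin: centre of its underside, at bench height; x and y along its sides, z up. The large cup stands in it at the start; at the end the V-block must.
- round_dish: round dish: a dark steel disc 98 mm across fixed to the bench, with a flat floor 4 mm above the bench and a raised lip whose top is 9 mm above the bench; 86 mm across inside the lip. Origin: centre of its underside, at bench height, z up. The V-block lies in it at the start; at the end the large cup must.
- v_block_base (a point): V-block: plain steel block, 50 mm along its groove, 51 mm across it, 30 mm tall; the V groove in its top leaves 13 mm of steel under it, so grip across the groove, on the full-height sides. Loose, 0.28 to 0.46 kg. This point: centre of its underside; x along the groove, y across it, z up. Any quarter turn will do in the nest. The bench between the listed things is clear to set it aside.
- large_cup: large cup: a plain aluminium round cup with straight walls, open at the top; 66 mm outside, 60 mm inside, 36 mm tall, floor 4 mm thick. Loose, 0.12 to 0.20 kg. Origin: centre of its underside; z up, out of its mouth.
- medium_cup: medium cup: like the large cup, but 46 mm outside, 40 mm inside, 56 mm tall, floor 4 mm thick. Loose, 0.08 to 0.13 kg, stands on the bench. Origin: centre of its underside; z up. Stood in the large cup, its rim is 24 mm above the large cup's rim.
- small_cup: small cup: like the large cup, but 26 mm outside, 20 mm inside, 74 mm tall, floor 4 mm thick. Loose, 0.05 to 0.08 kg, stands on the bench. Origin: centre of its underside; z up. Stood in the medium cup, its rim is 22 mm above the medium cup's rim.
- gauge: gauge block, a plain grey steel block 40 x 43 x 20 mm, loose, a bystander to leave alone. Origin: centre of its underside; z up.
- steel_ring: steel ring, a plain flat grey ring 42 mm outside, 12 mm tall, loose, a bystander to leave alone. Origin: centre of its underside; z up.
- black_knob: black plastic knob, 36 mm across and 30 mm tall, standing upside down on its broad head with its stem up, loose, a bystander to leave alone. Origin: centre of the end of its stem, now on top, 30 mm above the bench; its z axis points down.
There are look-alikes about, which are no part of the job. What is shaped like the small_cup but purple is not meant.

How it is judged:
On the way, in this order (a step that is already met when the one before it is completed fails the run):
1. the V-block sits flat and square in the square nest and the large cup flat in the round dish, both let go (horizontal distance between v_block_base and square_nest below 0.018 m and z of v_block_base in the frame of square_nest between 0.002 and 0.0065 m and angle between each of v_block_base, large_cup's own z axis and vertical below 0.06 rad and (angle between the x axis of v_block_base and the x axis of square_nest, either way round below 0.26 rad or angle between the x axis of v_block_base and the y axis of square_nest, either way round below 0.26 rad) and horizontal distance between large_cup and round_dish below 0.013 m and z of large_cup in the frame of round_dish between 0.002 and 0.0065 m and contact force between large_cup and the fingers below 0.1 N and distance between v_block_base and the grasp point above 0.05 m), for 0.2 s.
2. the medium cup stands in the large cup (horizontal distance between medium_cup and large_cup below 0.012 m and z of medium_cup in the frame of large_cup between 0.002 and 0.0075 m and angle between medium_cup's own z axis and vertical below 0.1 rad and contact force between medium_cup and the fingers below 0.1 N), for 0.2 s.
3. the small cup stands in the medium cup (horizontal distance between small_cup and medium_cup below 0.012 m and z of small_cup in the frame of medium_cup between 0.002 and 0.0075 m and angle between small_cup's own z axis and vertical below 0.1 rad and contact force between small_cup and the fingers below 0.1 N), for 0.2 s.
At the end, for the whole second after the job is handed in: V-block flat on the square nest's floor (within 18 mm of centre, sides within 15 degrees of the nest's), large cup flat on the round dish's floor (within 13 mm), medium cup standing on the large cup's floor, small cup on the medium cup's floor (tilts under 0.1 rad); all released and at rest (all of step 2 and all of step 3 and horizontal distance between v_block_base and square_nest below 0.018 m and z of v_block_base in the frame of square_nest between 0.002 and 0.0065 m and angle between each of v_block_base, large_cup's own z axis and vertical below 0.06 rad and (angle between the x axis of v_block_base and the x axis of square_nest, either way round below 0.26 rad or angle between the x axis of v_block_base and the y axis of square_nest, either way round below 0.26 rad) and horizontal distance between large_cup and round_dish below 0.013 m and z of large_cup in the frame of round_dish between 0.002 and 0.0065 m and linear speed of each of large_cup, medium_cup, small_cup below 0.02 m/s and contact force between large_cup and the fingers below 0.1 N); the robot touches nothing.
It fails at once if the gauge block is moved by more than 20 mm (distance of gauge from where it was at the start of the episode above 0.02 m).
It fails at once if the steel ring is moved by more than 20 mm (distance of steel_ring from where it was at the start of the episode above 0.02 m).
It fails at once if the black knob is moved by more than 20 mm (distance of black_knob from where it was at the start of the episode above 0.02 m).
It also fails if it takes over 115 s, if anything falls off the work surface, if the arm or the gripper's body presses on something with over 40 N, if the wrist force passes 120 N, or if a joint passes its speed limit or range.

## Working session

There is one attempt and no reset: what is moved stays moved. The work goes in short steps, Python scripts to look and compute and a tool call to move; the robot and the scene stay as the last step left them, time stands still between calls to the robot, and variables do not carry over. Pictures are saved under pics/ and viewed, about 12 in all and at most 16, crops included, and the job is handed in when it is done.

Besides the shell and the picture viewer there is one more tool, called after "Emit:" in YAML: its name, and indented under it one key for each argument. servo_tool: Moves the arm, as the interface text tells. Its arguments: {"type":"object","properties":{"targets":{"type":"string"},"squeeze":{"type":"number"}},"required":["targets"]}

```bash
mkdir -p pics; python3 - <<'E'
from rig import readout, eyes
import cv2, json
s=readout.sense(); print(s)
for n in ("scene","side"):
    m=eyes.camera_model(n); print(n,m)
    cv2.imwrite(f"pics/{n}0.png",cv2.resize(eyes.grab_frame(n),(800,600),interpolation=cv2.INTER_CUBIC))
E
```

```text
{'time': 0.0, 'q': array([ 1.21441522,  0.43519804,  0.02497208,  1.57412605, -0.01156866,
        1.13403299, -0.07510512]), 'joint_velocities': array([-7.45559054e-04,  8.78769182e-05,  1.06946182e-03,  2.92572454e-03,
        6.50882152e-04, -1.09119905e-03, -5.19100996e-04]), 'tau': array([ 4.39414480e-04, -6.67847013e+01,  9.84627642e-01, -3.14455676e+01,
       -6.07424229e-02,  4.29170066e-02,  1.72022424e-04]), 'tcp_pos': array([ 0.1567228 , -0.60450205,  0.24294928]), 'tcp_rot': array([-7.87907383e-04,  9.91963733e-01,  1.26519940e-01, -1.88074034e-04]), 'contact_force': array([-0.01355523, -0.47247336, -0.92241744]), 'wrist_torque': array([0.07062623, 0.00070705, 0.01318461]), 'opening': 0.999693282214222}
scene {'fx': 383.61643872964396, 'fy': 383.61643872964396, 'cx': 250.639759602628, 'cy': 186.72580435368278, 'rvec': array([ 1.1980239 , -2.41891695,  0.89011508]), 'tvec': array([0.20372019, 0.37186808, 0.62428568])}
side {'fx': 381.9271309070303, 'fy': 381.9271309070303, 'cx': 248.63333449350867, 'cy': 194.79236710918755, 'rvec': array([ 2.07034993,  0.00419091, -0.00387949]), 'tvec': array([-0.48159058,  0.00332252,  1.06148176])}
```

View pics/scene0.png

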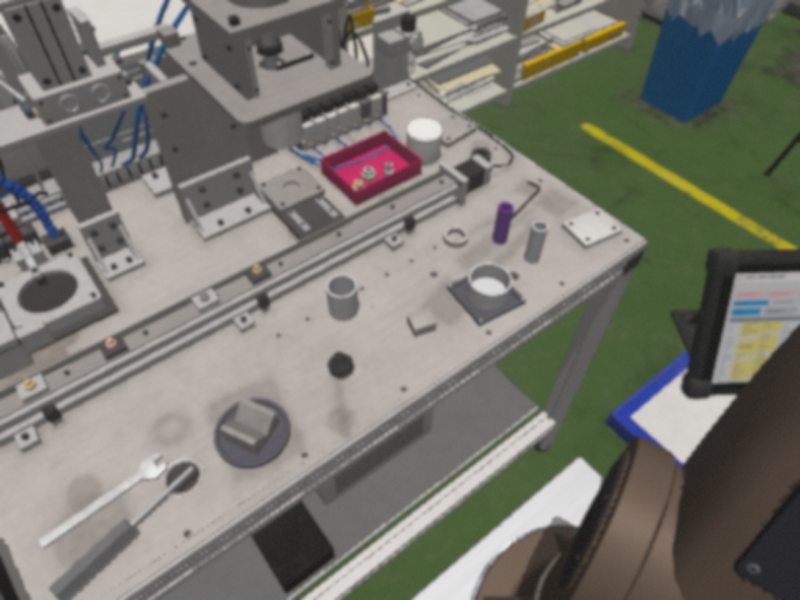

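View pics/side0.png

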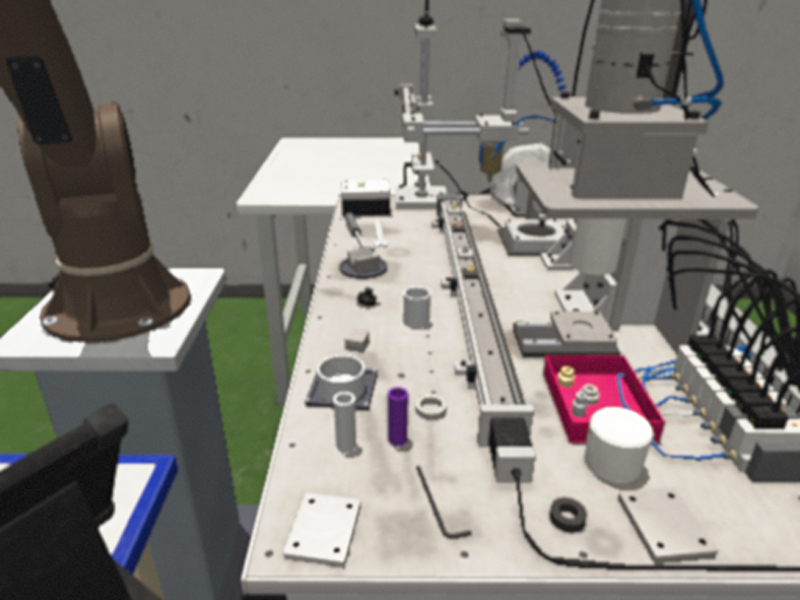

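The scene view shows the V-block in the dish at about (250,428), the knob (341,365), the medium cup (342,298), the gauge (421,323), the large cup in the nest (488,290), the small cup (536,242), the purple one (503,223) and the ring (456,237). The side view shows the same layout.

```bash
cat > h.py <<'E'
import numpy as np, cv2
from scipy.spatial.transform import Rotation as R
from rig import readout, eyes
def K(m): return np.array([[m["fx"],0,m["cx"]],[0,m["fy"],m["cy"]],[0,0,1]])
def ray(m,uv):
    Rm=cv2.Rodrigues(m["rvec"])[0]; d=Rm.T@np.linalg.inv(K(m))@[*uv,1]
    return -Rm.T@m["tvec"], d/np.linalg.norm(d)
def atz(m,uv,z):
    o,d=ray(m,uv); return o+d*(z-o[2])/d[2]
def tri(obs):
    A=np.zeros((3,3));b=np.zeros(3);L=[ray(m,u) for m,u in obs]
    for o,d in L:
        P=np.eye(3)-np.outer(d,d);A+=P;b+=P@o
    x=np.linalg.solve(A,b); return x,max(np.linalg.norm((np.eye(3)-np.outer(d,d))@(x-o)) for o,d in L)
def proj(m,p): return cv2.projectPoints(np.float64(p).reshape(-1,3),m["rvec"],m["tvec"],K(m),None)[0][:,0]
def pose():
    s=readout.sense(); q=s["tcp_rot"]; return s["tcp_pos"],R.from_quat([q[1],q[2],q[3],q[0]]),s
def totool(p):   # tool-frame shift in mm to bring TCP to world p
    t,r,_=pose(); return np.round(r.inv().apply(np.array(p)-t)*1000,1)
E
python3 - <<'E'
from h import *
np.set_printoptions(precision=4,suppress=True)
a=eyes.camera_model("scene");b=eyes.camera_model("side")
P={"dish":((252,432),(363,268)),"nest":((486,297),(342,388)),"large rim":((490,277),(341,366)),"med rim":((342,285),(417,294)),"small rim":((539,227),(345,397)),"purple rim":((505,207),(398,394)),"knob":((341,358),(367,291)),"gauge top":((421,320),(357,337)),"ring":((456,235),(431,404))}
for k,(u,v) in P.items(): print(k,*tri([(a,np.array(u)*.64),(b,np.array(v)*.64)]))
m=eyes.camera_model("wrist");t,r,_=pose()
print(m, "cam in tool", r.inv().apply(ray(m,(256,192))[0]-t), "axes",(cv2.Rodrigues(m["rvec"])[0]@r.as_matrix()))
print(r.as_matrix())
E
```

```text
dish [0.4292 0.1571 0.0014] 0.0006329299582887118
nest [ 0.4146 -0.2431  0.0009] 0.002446683592011274
large rim [ 0.4163 -0.2473  0.0421] 0.0011122695364288414
med rim [ 0.5283 -0.0557  0.054 ] 0.0007968827336005337
small rim [ 0.4296 -0.3575  0.0729] 0.0020678718675663224
purple rim [ 0.494  -0.3491  0.0717] 0.0007852944856405877
knob [0.4418 0.0082 0.0257] 0.0020587939894915505
gauge top [ 0.4315 -0.1273  0.0147] 0.0011398821717848078
ring [ 0.5384 -0.2903  0.0101] 0.0016720124004360245
{'fx': 266.5628578185078, 'fy': 266.5628578185078, 'cx': 252.58732615377022, 'cy': 191.9712823064186, 'rvec': array([-2.3046,  1.7828,  0.2508]), 'tvec': array([-0.6243, -0.0342,  0.3911])} cam in tool [ 0.0738  0.0005 -0.1411] axes [[-0.0001  1.      0.0009]
 [-0.962   0.0002 -0.273 ]
 [-0.273  -0.0009  0.962 ]]
[[ 0.968   0.251  -0.0005]
 [ 0.251  -0.968   0.0013]
 [-0.0001 -0.0014 -1.    ]]
```

Emit:
servo_tool:
  targets: "43 -32 0 0 0 0 1;43 -32 0 0 0 0 1;43 -32 0 0 0 0 1;43 -32 0 0 0 0 1;43 -32 0 0 0 0 1;43 -32 0 0 0 0 1;43 -32 0 0 0 0 1;43 -32 0 0 0 0 1;0 0 0 0 0 -0.165 1;0 0 0 0 0 -0.165 1;0 0 0 0 0 -0.165 1;0 0 0 0 0 -0.165 1;0 0 0 0 0 -0.165 1;0 0 0 0 0 -0.165 1;0 0 0 0 0 -0.165 1;0 0 0 0 0 -0.165 1;0 0 0 0 0 0 1"

```text
time: 2.22
tcp_pos: [0.431, -0.2568, 0.2375]
tcp_rot: [-0.006, 0.691, 0.723, -0.0]
contact_force: [0.2, 0.2, -0.2]
opening: 1.0
```

```bash
cat > snap.py <<'E'
import sys,pickle
from h import *
n=sys.argv[1]; m=eyes.camera_model("wrist"); t,r,s=pose(); im=eyes.grab_frame("wrist")
pickle.dump((m,im),open(f"pics/{n}.pkl","wb"))
cv2.imwrite(f"pics/{n}.png",cv2.resize(im,(800,600),interpolation=cv2.INTER_CUBIC))
print(t.round(4),r.as_matrix().round(3).tolist(),s["opening"],s["time"])
E
python3 snap.py w1
```

```text
[ 0.431  -0.2568  0.2375] [[-0.045, 0.999, -0.009], [0.999, 0.045, 0.007], [0.008, -0.009, -1.0]] 1.000127192710077 2.225
```

View pics/w1.png

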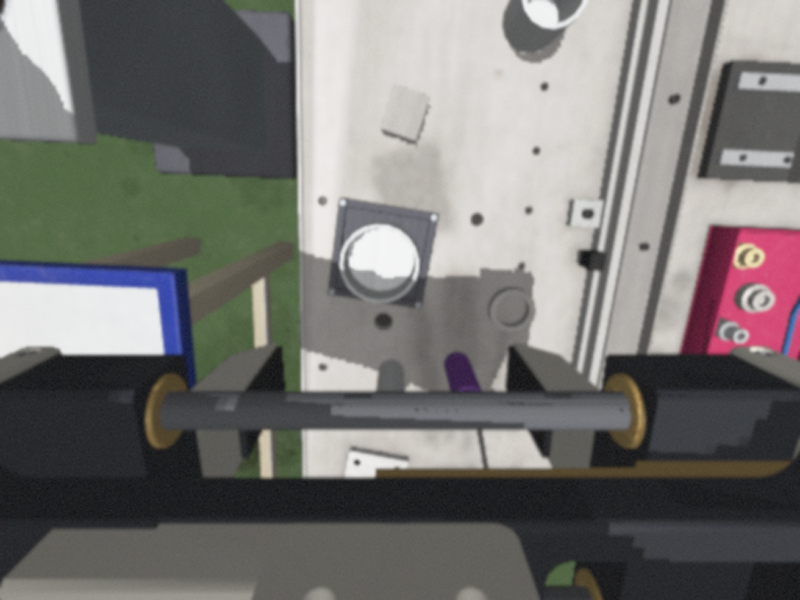

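The view from above shows the nest's screw heads near (343,201), (435,216), (417,305) and (332,291), with the cup rim centred near (380,263). The gauge is near (405,112) and the ring near (512,308).

```bash
python3 - <<'E'
from h import *
import pickle
np.set_printoptions(precision=4,suppress=True)
m,im=pickle.load(open("pics/w1.pkl","rb"))
c=[atz(m,np.array(u)*.64,.009) for u in [(343,201),(435,216),(418,305),(332,291)]]
print(c,"nest",np.mean(c,0)); e=c[1]-c[0]; f=c[2]-c[3]; print("side",np.linalg.norm(e),np.linalg.norm(f),"yaw",np.arctan2(e[1],e[0]),np.arctan2(f[1],f[0]))
a=eyes.camera_model("scene");b=eyes.camera_model("side");A=np.array
print("rim h",tri([(m,A((380,263))*.64),(a,A((490,277))*.64),(b,A((341,366))*.64)]))
L=atz(m,A((340,262))*.64,.04);Rr=atz(m,A((421,262))*.64,.04);T=atz(m,A((380,222))*.64,.04);B=atz(m,A((380,304))*.64,.04)
print("cup",L,Rr,T,B,(L+Rr+T+B)/4); print("gauge",atz(m,A((407,107))*.64,.02))
print("rail edge",atz(m,A((577,400-195))*.64,.0))
g=cv2.cvtColor(im,6)
E
```

```text
[array([ 0.3819, -0.1996,  0.009 ]), array([ 0.4623, -0.2088,  0.009 ]), array([ 0.4523, -0.2901,  0.009 ]), array([ 0.3727, -0.2805,  0.009 ])] nest [ 0.4173 -0.2448  0.009 ]
side 0.08095833040860535 0.08014757890792659 yaw -0.1130167853732545 -0.12002883567919102
rim h (array([ 0.4166, -0.247 ,  0.0419]), np.float64(0.0014452897605914746))
cup [ 0.384  -0.2475  0.04  ] [ 0.4507 -0.2444  0.04  ] [ 0.4158 -0.2135  0.04  ] [ 0.4182 -0.282   0.04  ] [ 0.4172 -0.2469  0.04  ]
gauge [ 0.4332 -0.1243  0.02  ]
rail edge [ 0.5879 -0.1941  0.    ]
```

Emit:
servo_tool:
  targets: "9 -11 40 0 0 0 1;0 0 40 0 0 0 1;0 0 40 0 0 0 1;0 0 20 0 0 0 1;0 0 0 0 0 0 1"

```text
time: 2.9
tcp_pos: [0.4188, -0.2476, 0.0945]
tcp_rot: [-0.005, 0.699, 0.715, -0.0]
contact_force: [-0.3, -0.2, 0.4]
opening: 1.001
```

```bash
python3 -c "
from h import *
print(totool([.4172,-.2469,.031]),pose()[1].as_matrix().round(3))"
```

```text
[ 0.3 -1.1 63.5] [[-0.022  1.    -0.007]
 [ 1.     0.022  0.006]
 [ 0.006 -0.007 -1.   ]]
```

Emit:
servo_tool:
  targets: "0 -1 25 0 0 0 1;0 0 25 0 0 0 1;0 0 10 0 0 0 1;0 0 3 0 0 0 1;0 0 0 0 0 0 0;0 0 0 0 0 0 0;0 0 0 0 0 0 0;0 0 0 0 0 0 0;0 0 0 0 0 0 0"
  squeeze: 15

```text
time: 4.03
tcp_pos: [0.4203, -0.2496, 0.0358]
tcp_rot: [-0.001, 0.703, 0.711, -0.0]
contact_force: [-0.3, -0.4, -1.6]
opening: 0.714
```

Emit:
servo_tool:
  targets: "0 0 -30 0 0 0 0;0 0 -40 0 0 0 0;0 0 -40 0 0 0 0;40 0 0 0 0 0 0;40 0 0 0 0 0 0;40 0 0 0 0 0 0;40 20 0 0 0 0 0;40 20 0 0 0 0 0;40 20 0 0 0 0 0;40 20 0 0 0 0 0;40 0 0 0 0 0 0;0 0 0 0 0 0 0"

```text
time: 5.52
tcp_pos: [0.5044, 0.0826, 0.1521]
tcp_rot: [0.003, 0.703, 0.711, 0.005]
contact_force: [-0.2, -0.7, -1.8]
opening: 0.714
```

```bash
python3 snap.py w2; python3 -c "
from h import *
print(totool([.505,.075,.0358]))"
```

```text
[0.5044 0.0826 0.1521] [[-0.011, 1.0, 0.011], [1.0, 0.011, 0.003], [0.003, 0.011, -1.0]] 0.7136686549246338 5.525
[ -5.6  -0.9 116.1]
```

View pics/w2.png

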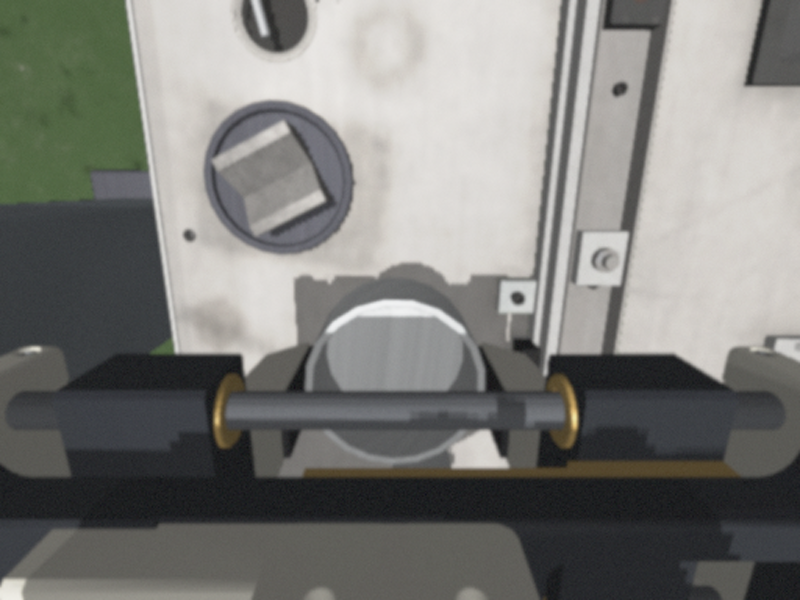

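The cup is held. The dish is a circle centred near (280,176). The V-block's top corners are near (212,163), (287,121), (328,197) and (255,236), and its groove runs along the image direction (75,-40). A small clamp is at (517,297).

```bash
python3 - <<'E'
from h import *
import pickle
np.set_printoptions(precision=4,suppress=True)
m,im=pickle.load(open("pics/w2.pkl","rb"));A=np.array
P=lambda u,z:atz(m,A(u)*.64,z)
print("clamp",P((500,297),.01))
d=[P(u,.009) for u in [(205,176),(353,178),(280,100),(279,253)]];print("dish",A(d),(d[0]+d[1])/2,(d[2]+d[3])/2)
c=[P(u,.034) for u in [(212,161),(287,121),(328,195),(253,236)]];print(A(c),"vb",np.mean(c,0))
for i in range(4): e=c[(i+1)%4]-c[i];print(np.linalg.norm(e),np.degrees(np.arctan2(e[1],e[0])))
s=eyes.camera_model("scene")
print(proj(s,np.mean(c,0))/.64)
E
```

```text
clamp [0.5808 0.0789 0.01  ]
dish [[0.3818 0.1588 0.009 ]
 [0.4782 0.1586 0.009 ]
 [0.4334 0.2048 0.009 ]
 [0.4267 0.1087 0.009 ]] [0.43   0.1587 0.009 ] [0.4301 0.1567 0.009 ]
[[0.3975 0.167  0.034 ]
 [0.4428 0.1894 0.034 ]
 [0.4651 0.1483 0.034 ]
 [0.418  0.1232 0.034 ]] vb [0.4309 0.157  0.034 ]
0.05059536537028535 26.27257806431503
0.04676381511515618 -61.58619569414621
0.053336545790969164 -151.96452416306073
0.04838168170674714 115.12530989505545
[[246.6844 418.5649]]
```

Emit:
servo_tool:
  targets: "-5 -5 35 0 0 0 0;0 0 40 0 0 0 0;0 0 28 0 0 0 0;0 0 7 0 0 0 0;0 0 0 0 0 0 0"

```text
time: 6.2
tcp_pos: [0.5028, 0.0699, 0.0404]
tcp_rot: [0.005, 0.706, 0.708, 0.005]
contact_force: [0.0, -0.2, -0.8]
opening: 0.712
```

Emit:
servo_tool:
  targets: "0 0 6 0 0 0 0;0 0 2 0 0 0 0;0 0 0 0 0 0 0"

```text
time: 6.58
tcp_pos: [0.5047, 0.0696, 0.0342]
tcp_rot: [0.007, 0.707, 0.707, 0.007]
contact_force: [0.2, 0.3, -1.3]
opening: 0.712
```

Emit:
servo_tool:
  targets: "0 0 3 0 0 0 0;0 0 0 0 0 0 0;0 0 0 0 0 0 1;0 0 0 0 0 0 1;0 0 0 0 0 0 1;0 0 0 0 0 0 1"

```text
time: 7.32
tcp_pos: [0.5056, 0.0701, 0.0319]
tcp_rot: [0.007, 0.707, 0.708, 0.008]
contact_force: [-0.6, 0.2, -0.4]
opening: 0.995
```

Emit:
servo_tool:
  targets: "0 0 -40 0 0 0 1;0 0 -40 0 0 0 1;30 -25 -30 0 0 0 1;30 -25 0 0 0 0 1;27 -24 0 0 0 0 1;0 0 0 0 0 0.183 1;0 0 0 0 0 0.183 1;0 0 0 0 0 0.183 1;0 0 0 0 0 0.183 1;0 0 0 0 0 0.183 1;0 0 0 0 0 0.183 1;0 0 0 0 0 0 1"

```text
time: 8.82
tcp_pos: [0.4266, 0.1602, 0.1446]
tcp_rot: [0.001, 0.975, 0.221, 0.011]
contact_force: [-0.2, 1.0, 0.4]
opening: 1.001
```

```bash
python3 snap.py w3; python3 -c "
from h import *
print(totool([.431,.157,.030]))"
```

```text
[0.4266 0.1602 0.1446] [[0.902, 0.431, 0.022], [0.432, -0.902, 0.002], [0.021, 0.008, -1.0]] 1.000933897693457 8.825
[  0.2   3.9 114.7]
```

View pics/w3.png

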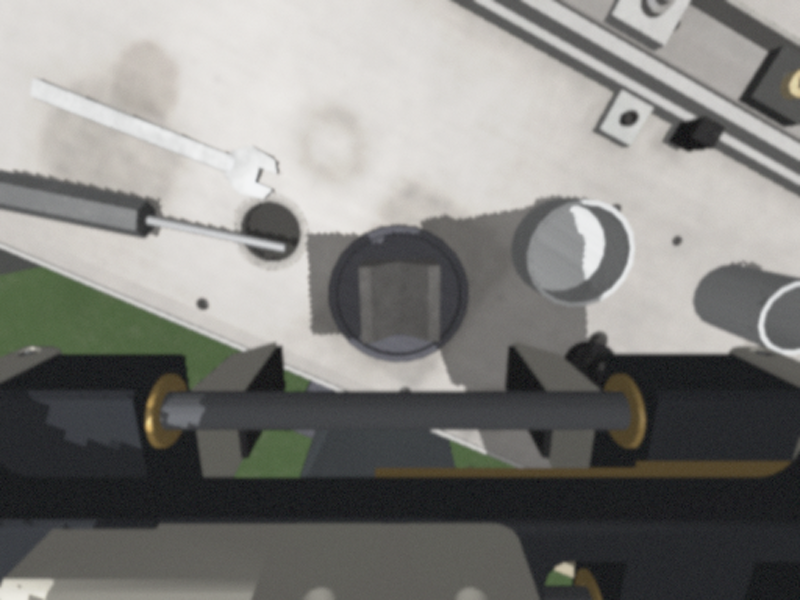

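Emit:
servo_tool:
  targets: "0 3 30 0.008 -0.021 0 1;0 0 40 0 0 0 1;0 0 30 0 0 0 1;0 0 8 0 0 0 1;0 0 0 0 0 0 1"

```text
time: 9.5
tcp_pos: [0.4303, 0.1585, 0.0352]
tcp_rot: [-0.001, 0.973, 0.232, 0.001]
contact_force: [-0.6, -0.8, 0.7]
opening: 1.001
```

```bash
python3 -c "
from h import *
print(totool([.431,.157,.030]),pose()[1].as_matrix().round(3))"
```

```text
[-0.   1.6  5.2] [[ 0.892  0.451  0.002]
 [ 0.451 -0.892  0.003]
 [ 0.003 -0.001 -1.   ]]
```

Emit:
servo_tool:
  targets: "0 1.5 5 0 0 0 1;0 0 1 0 0 0 1;0 0 0 0 0 0 0;0 0 0 0 0 0 0;0 0 0 0 0 0 0;0 0 0 0 0 0 0;0 0 0 0 0 0 0;0 0 0 0 0 0 0"
  squeeze: 30

```text
time: 10.5
tcp_pos: [0.4329, 0.1579, 0.0318]
tcp_rot: [-0.001, 0.973, 0.233, 0.004]
contact_force: [-0.4, 0.8, 0.4]
opening: 0.549
```

Emit:
servo_tool:
  targets: "0 0 -30 0 0 0 0;0 0 -40 0 0 0 0;0 0 -40 0 0 0 0;0 0 0 0 0 -0.164 0;0 0 0 0 0 -0.164 0;0 0 0 0 0 -0.164 0;0 0 0 0 0 -0.164 0;0 0 0 0 0 -0.164 0;0 0 0 0 0 -0.164 0;-44 3 0 0 0 0 0;-44 3 0 0 0 0 0;-44 3 0 0 0 0 0;-44 3 0 0 0 0 0;-44 3 0 0 0 0 0;-44 3 0 0 0 0 0;-44 3 0 0 0 0 0;-44 3 0 0 0 0 0;-44 3 0 0 0 0 0;0 0 0 0 0 0 0"

```text
time: 12.88
tcp_pos: [0.4179, -0.2549, 0.1386]
tcp_rot: [-0.003, 0.736, 0.677, -0.002]
contact_force: [0.4, 1.3, -4.1]
opening: 0.545
```

```bash
python3 snap.py w4; python3 -c "
from h import *
print(totool([.4173,-.2448,.032]));r=pose()[1].as_matrix();print(np.arctan2(r[1,1],r[0,1]))"
```

```text
[ 0.4179 -0.2549  0.1386] [[0.082, 0.997, -0.008], [0.997, -0.082, 0.002], [0.001, -0.008, -1.0]] 0.5453675752680318 12.875
[  7.6  -0.5 106.6]
-0.08000772057915864
```

View pics/w4.png

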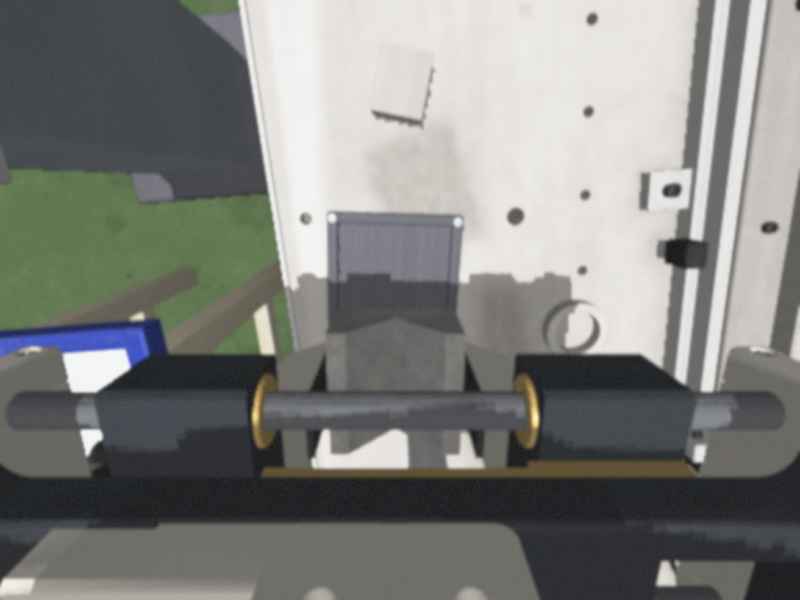

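Emit:
servo_tool:
  targets: "9.5 0 30 -0.008 0 0.036 0;0 0 40 0 0 0 0;0 0 20 0 0 0 0;0 0 8 0 0 0 0;0 0 0 0 0 0 0"

```text
time: 13.55
tcp_pos: [0.4191, -0.2374, 0.0382]
tcp_rot: [-0.002, 0.745, 0.667, 0.001]
contact_force: [-1.1, -0.0, -2.6]
opening: 0.546
```

```bash
python3 -c "
from h import *
print(totool([.4173,-.2428,.032]));r=pose()[1].as_matrix();print(r.round(3),np.arctan2(r[1,1],r[0,1]))"
```

```text
[-5.6 -1.1  6.2]
[[ 0.111  0.994 -0.   ]
 [ 0.994 -0.111  0.005]
 [ 0.005 -0.001 -1.   ]] -0.11160818888924959
```

Emit:
servo_tool:
  targets: "-5.5 -1 0 0 0 0 0;0 0 4 0 0 0 0;0 0 2 0 0 0 0;0 0 0 0 0 0 0"

```text
time: 14.05
tcp_pos: [0.4187, -0.2437, 0.034]
tcp_rot: [0.0, 0.746, 0.666, 0.002]
contact_force: [0.4, 0.7, -2.4]
opening: 0.547
```

Emit:
servo_tool:
  targets: "0 0 2.5 0 0 0 0;0 0 0.5 0 0 0 0;0 0 0 0 0 0 0.7;0 0 0 0 0 0 1;0 0 0 0 0 0 1;0 0 0 0 0 0 1;0 0 -30 0 0 0 1;0 0 -40 0 0 0 1;0 0 -40 0 0 0 1;-30 0 0 0 0 0 1;0 0 0 0 0 0 1"

```text
time: 15.42
tcp_pos: [0.4158, -0.2745, 0.1454]
tcp_rot: [0.001, 0.745, 0.667, 0.002]
contact_force: [-0.1, 0.2, -0.7]
opening: 1.001
```

```bash
python3 snap.py w5
```

```text
[ 0.4158 -0.2745  0.1454] [[0.111, 0.994, 0.005], [0.994, -0.111, 0.002], [0.002, 0.004, -1.0]] 1.0011014683514798 15.425
```

View pics/w5.png

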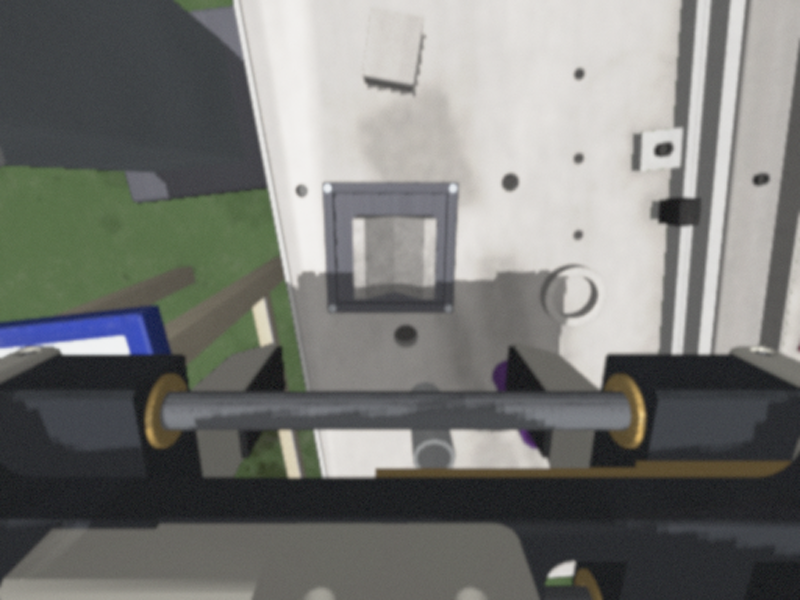

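The V-block sits square inside the nest: the block spans (353–436, 215–298) and the lip (324–458, 183–311). Next I'll fetch the large cup.

Emit:
servo_tool:
  targets: "44 6.4 0 0 0 0 1;44 6.4 0 0 0 0 1;44 6.4 0 0 0 0 1;44 6.4 0 0 0 0 1;44 6.4 0 0 0 0 1;44 6.4 0 0 0 0 1;44 6.4 0 0 0 0 1;44 6.4 0 0 0 0 1;0 0 0 0 0 0 1"

```text
time: 16.6
tcp_pos: [0.5041, 0.0906, 0.1439]
tcp_rot: [-0.003, 0.743, 0.67, 0.002]
contact_force: [-0.1, 0.1, -0.1]
opening: 1.0
```

```bash
python3 snap.py w6; python3 - <<'E'
from h import *
import pickle
m,im=pickle.load(open("pics/w6.pkl","rb"))
print(totool([.5056,.0728,.030]))
a=eyes.camera_model("scene");im2=eyes.grab_frame("scene")
c=im2[150:300,120:360]
cv2.imwrite("pics/mix.png",np.vstack([cv2.resize(im,(640,480)),]))
E
```

```text
[0.5041 0.0906 0.1439] [[0.103, 0.995, -0.0], [0.995, -0.103, 0.008], [0.008, -0.001, -1.0]] 1.0004246692929042 16.6
[-15.8   3.8 113.5]
```

View pics/w6.png

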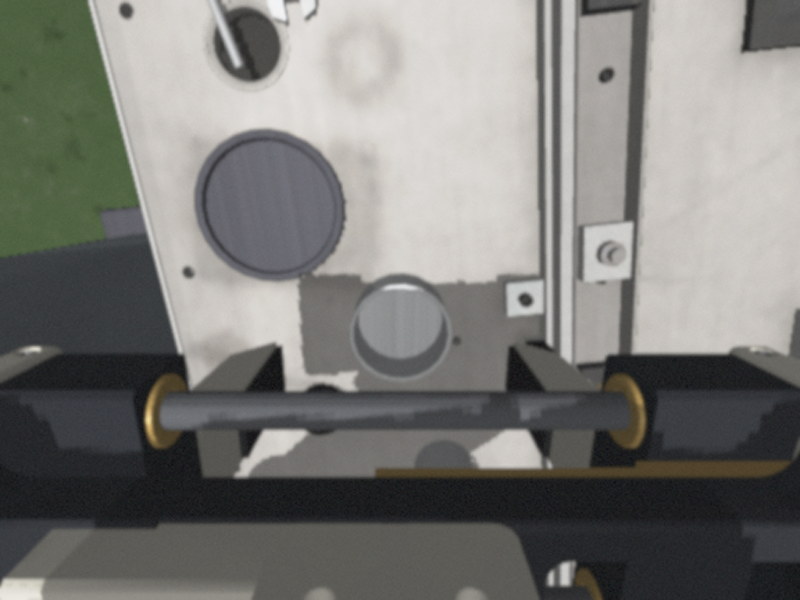

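The cup rim is centred near (401,329) and spans 350–452 by 276–382. The dish is empty and spans 195–345 by 129–280.

```bash
python3 - <<'E'
from h import *
import pickle
m,im=pickle.load(open("pics/w6.pkl","rb"));A=np.array
P=lambda u,z:atz(m,A(u)*.64,z)
for z,L in ((.036,[(350,327),(452,327),(400,276),(401,382)]),(.009,[(195,203),(345,203),(268,129),(272,280)])):
    p=A([P(u,z) for u in L]); print(p.round(4).tolist(),p.mean(0).round(4))
c=P((401,329),.036);print(totool([*c[:2],.030]))
E
```

```text
[[0.4748, 0.0794, 0.036], [0.539, 0.0728, 0.036], [0.5095, 0.1089, 0.036], [0.5031, 0.0381, 0.036]] [0.5066 0.0748 0.036 ]
[[0.3819, 0.1648, 0.009], [0.4786, 0.1548, 0.009], [0.4371, 0.204, 0.009], [0.4224, 0.1093, 0.009]] [0.43   0.1582 0.009 ]
[-11.7   4.7 113.5]
```

Emit:
servo_tool:
  targets: "-14 4 30 0 0 0 1;0 0 40 0 0 0 1;0 0 25 0 0 0 1;0 0 10 0 0 0 1;0 0 0 0 0 0 1"

```text
time: 17.32
tcp_pos: [0.5046, 0.0656, 0.0358]
tcp_rot: [-0.001, 0.747, 0.665, -0.0]
contact_force: [0.7, -1.3, 1.0]
opening: 1.002
```

```bash
python3 -c "
from h import *
print(totool([.506,.0745,.028]))"
```

```text
[9.  0.4 7.8]
```

Emit:
servo_tool:
  targets: "8 0 4 0 0 0 1;0 0 2 0 0 0 1;0 0 0 0 0 0 1"

```text
time: 17.7
tcp_pos: [0.5069, 0.0743, 0.0315]
tcp_rot: [-0.001, 0.747, 0.665, 0.001]
contact_force: [1.2, -0.4, 0.7]
opening: 1.0
```

Emit:
servo_tool:
  targets: "0 0 0 0 0 0 0;0 0 0 0 0 0 0;0 0 0 0 0 0 0;0 0 0 0 0 0 0;0 0 0 0 0 0 0;0 0 -20 0 0 0 0;0 0 -30 0 0 0 0;0 0 0 0 0 0 0"
  squeeze: 15

```text
time: 18.7
tcp_pos: [0.5064, 0.074, 0.0826]
tcp_rot: [-0.001, 0.747, 0.665, 0.001]
contact_force: [0.0, -0.3, -1.4]
opening: 0.696
```

```bash
python3 -c "
from h import *
print(totool([.430,.158,.08]),pose()[1].as_matrix().round(3))"
```

```text
[ 74.7 -85.6   2.7] [[ 0.115  0.993 -0.   ]
 [ 0.993 -0.115  0.002]
 [ 0.002 -0.001 -1.   ]]
```

Emit:
servo_tool:
  targets: "25 -28 0 0 0 0 0;25 -28 0 0 0 0 0;22 -28 0 0 0 0 0;0 0 0 0 0 0 0"

```text
time: 19.2
tcp_pos: [0.4285, 0.1559, 0.0799]
tcp_rot: [-0.001, 0.747, 0.664, -0.001]
contact_force: [-0.0, -0.3, -1.5]
opening: 0.697
```

```bash
python3 -c "
from h import *
print(totool([.430,.158,.036]),pose()[1].as_matrix().round(3))"
```

```text
[ 2.3  1.4 43.9] [[ 0.117  0.993 -0.003]
 [ 0.993 -0.117  0.001]
 [ 0.001 -0.003 -1.   ]]
```

Emit:
servo_tool:
  targets: "2 1.5 20 0 0 0 0;0 0 14 0 0 0 0;0 0 5 0 0 0 0;0 0 2 0 0 0 0;0 0 0 0 0 0 0"

```text
time: 19.82
tcp_pos: [0.4309, 0.1557, 0.0363]
tcp_rot: [-0.001, 0.748, 0.664, -0.002]
contact_force: [-0.5, 0.5, -1.5]
opening: 0.699
```

Emit:
servo_tool:
  targets: "0 0 1 0 0 0 0;0 0 0 0 0 0 0.85;0 0 0 0 0 0 1;0 0 0 0 0 0 1;0 0 0 0 0 0 1;0 0 -30 0 0 0 1;0 0 -45 0 0 0 1;0 0 -45 0 0 0 1;0 0 0 0 0 0 1"

```text
time: 20.95
tcp_pos: [0.4318, 0.1559, 0.1599]
tcp_rot: [-0.001, 0.748, 0.664, -0.001]
contact_force: [-0.4, 0.3, -1.1]
opening: 1.002
```

```bash
python3 - <<'E'
from h import *
ims=eyes.grab_frame("scene"); imd=eyes.grab_frame("side"); a=eyes.camera_model("scene"); b=eyes.camera_model("side")
def crop(im,m,p):
    u,v=proj(m,p)[0].astype(int); return cv2.resize(im[v-38:v+38,u-50:u+50],(400,300),interpolation=cv2.INTER_CUBIC),(u-50,v-38)
D=[.43,.158,.02];N=[.417,-.245,.02]
c=[crop(ims,a,D),crop(imd,b,D),crop(ims,a,N),crop(imd,b,N)]
cv2.imwrite("pics/chk.png",np.vstack([np.hstack([c[0][0],c[1][0]]),np.hstack([c[2][0],c[3][0]])]))
print([x[1] for x in c])
E
python3 snap.py w7
```

```text
[(np.int64(108), np.int64(233)), (np.int64(182), np.int64(128)), (np.int64(261), np.int64(145)), (np.int64(168), np.int64(204))]
[0.4301 0.1548 0.1571] [[0.119, 0.993, -0.007], [0.993, -0.119, -0.002], [-0.003, -0.007, -1.0]] 1.0018159106709774 21.05
```

View pics/chk.png

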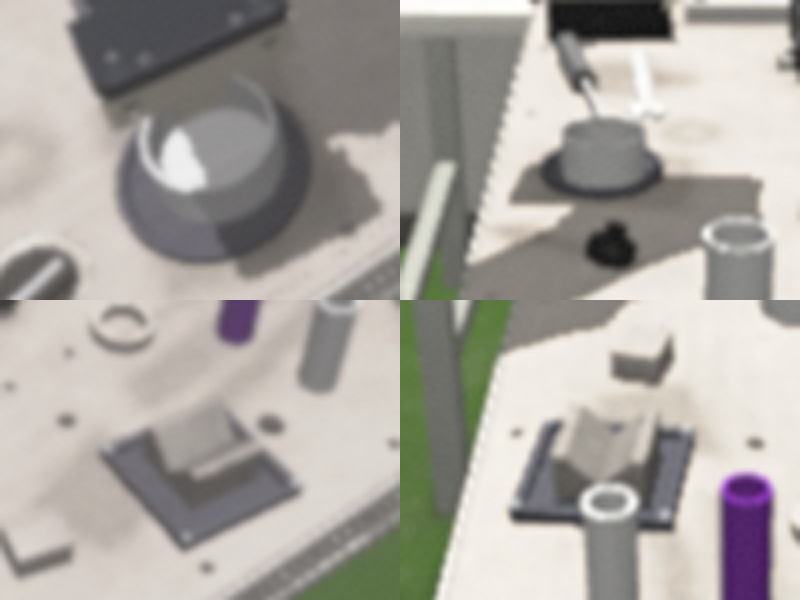

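Both are seated: the cup is upright inside the dish lip and the V-block is flat and square in the nest. Now the medium cup.

Emit:
servo_tool:
  targets: "-44 23 0 0 0 0 1;-44 23 0 0 0 0 1;-44 23 0 0 0 0 1;-44 23 0 0 0 0 1;-50 23 0 0 0 0 1;0 0 0 0 0 0 0.75;0 0 0 0 0 0 0.75"

```text
time: 21.98
tcp_pos: [0.5145, -0.0894, 0.1452]
tcp_rot: [-0.008, 0.746, 0.665, -0.01]
contact_force: [-0.7, 0.2, -0.0]
opening: 0.833
```

```bash
python3 snap.py w8
```

```text
[ 0.5145 -0.0894  0.1452] [[0.114, 0.993, -0.025], [0.993, -0.114, -0.001], [-0.004, -0.025, -1.0]] 0.8327273410877786 21.975
```

View pics/w8.png

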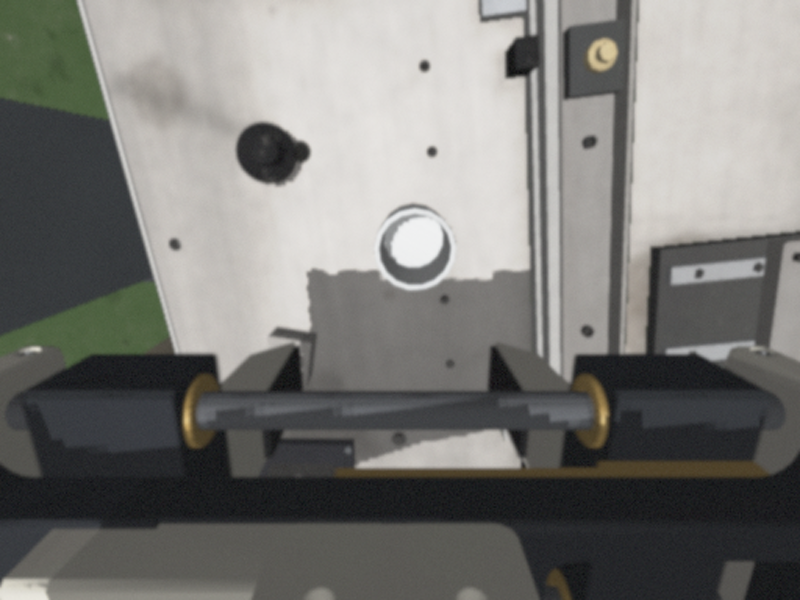

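The medium cup's rim is centred near (415,248), spanning 376–455 by 208–290. The knob and gauge haven't moved.

```bash
python3 - <<'E'
from h import *
import pickle
A=np.array
m,_=pickle.load(open("pics/w8.pkl","rb"))
p=A([atz(m,A(u)*.64,.056) for u in [(376,249),(455,249),(416,207),(416,290)]]);c=p.mean(0);print(p.round(4).tolist(),c)
a=eyes.camera_model("scene");b=eyes.camera_model("side")
print(tri([(m,A((415.5,248))*.64),(a,A((342,285))*.64),(b,A((417,294))*.64)]))
d=A([*c[:2],.0535])-pose()[0];print(d,totool([*c[:2],.0535]))
E
```

```text
[[0.5066, -0.0512, 0.056], [0.5501, -0.0561, 0.056], [0.531, -0.031, 0.056], [0.5264, -0.077, 0.056]] [ 0.52853471 -0.05384496  0.056     ]
(array([ 0.5283556 , -0.05464925,  0.0536525 ]), np.float64(0.001460437565223124))
[ 0.01405262  0.03591147 -0.09167771] [37.7 12.1 91.2]
```

Emit:
servo_tool:
  targets: "18 5 0 -0.025 0 0 0.75;18 5 0 0 0 0 0.75;0 0 10 0 0 0 0.75;0 0 0 0 0 0 0.75"

```text
time: 22.52
tcp_pos: [0.5274, -0.0505, 0.133]
tcp_rot: [0.0, 0.744, 0.668, -0.003]
contact_force: [0.3, -0.8, 0.1]
opening: 0.747
```

```bash
python3 -c "
from h import *
print(totool([.5285,-.054,.0535]),pose()[1].as_matrix().round(3),pose()[2]['opening'])"
```

```text
[-3.   1.7 79.5] [[ 0.108  0.994 -0.004]
 [ 0.994 -0.108 -0.004]
 [-0.005 -0.003 -1.   ]] 0.7466206582386004
```

Emit:
servo_tool:
  targets: "-2 1 30 0 0 0 0.75;0 0 30 0 0 0 0.75;0 0 14 0 0 0 0.75;0 0 4 0 0 0 0.75;0 0 0 0 0 0 0.75"

```text
time: 23.15
tcp_pos: [0.5286, -0.0549, 0.0537]
tcp_rot: [0.001, 0.745, 0.667, -0.003]
contact_force: [1.0, 0.1, 1.4]
opening: 0.745
```

Well placed; grip and lift.

Emit:
servo_tool:
  targets: "0 0 0 0 0 0 0;0 0 0 0 0 0 0;0 0 0 0 0 0 0;0 0 0 0 0 0 0;0 0 -30 0 0 0 0;0 0 -40 0 0 0 0;0 0 -20 0 0 0 0;0 0 0 0 0 0 0"
  squeeze: 12

```text
time: 24.15
tcp_pos: [0.5292, -0.0544, 0.1478]
tcp_rot: [0.002, 0.745, 0.667, -0.002]
contact_force: [-0.4, -0.1, -1.3]
opening: 0.49
```

```bash
python3 -c "
from h import *
print(totool([.431,.130,.145]),pose()[1].as_matrix().round(3))"
```

```text
[ 172.5 -117.9    1.8] [[ 0.11   0.994 -0.001]
 [ 0.994 -0.11  -0.006]
 [-0.006 -0.    -1.   ]]
```

Emit:
servo_tool:
  targets: "37 -28 0 0 0 0 0;38 -29 0 0 0 0 0;38 -29 0 0 0 0 0;35 -28 0 0 0 0 0;0 0 0 0 0 0 0;0 0 0 0 0 0 0"

```text
time: 24.9
tcp_pos: [0.4277, 0.1079, 0.1415]
tcp_rot: [0.001, 0.745, 0.667, -0.004]
contact_force: [1.0, 0.3, 0.2]
opening: 0.491
```

```bash
python3 snap.py w9
```

```text
[0.4277 0.1079 0.1415] [[0.111, 0.994, -0.006], [0.994, -0.111, -0.007], [-0.007, -0.005, -1.0]] 0.4912218405315725 24.9
```

View pics/w9.png

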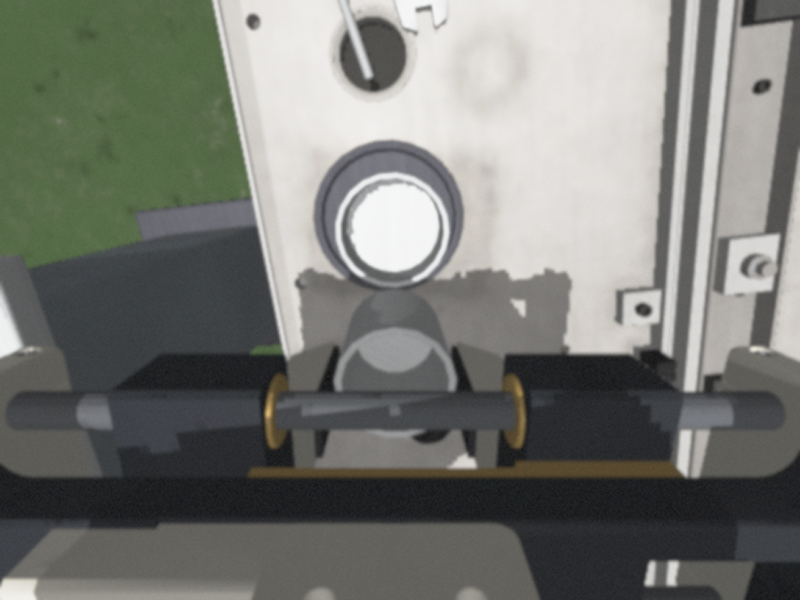

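The large cup's rim is centred near (393,229), inside the dish. The held medium cup's rim is centred near (395,383).

```bash
python3 - <<'E'
from h import *
import pickle
A=np.array
m,_=pickle.load(open("pics/w9.pkl","rb"))
f=lambda L,z:A([atz(m,A(u)*.64,z) for u in L])
p=f([(335,229),(450,229),(393,172),(393,286)],.040);print(p.round(4).tolist(),p.mean(0))
d=f([(315,213),(464,213),(390,140)],.009);print(d.round(4).tolist())
q=f([(334,380),(456,380),(395,328),(395,437)],.144);print(q.round(4).tolist(),q.mean(0),pose()[0])
print(totool([*p.mean(0)[:2],.07]))
E
```

```text
[[0.3985, 0.1579, 0.04], [0.4644, 0.1505, 0.04], [0.4353, 0.1854, 0.04], [0.428, 0.1205, 0.04]] [0.43154622 0.15358563 0.04      ]
[[0.3823, 0.1664, 0.009], [0.4776, 0.1558, 0.009], [0.4353, 0.2048, 0.009]]
[[0.4065, 0.1138, 0.144], [0.4509, 0.109, 0.144], [0.431, 0.1314, 0.144], [0.4261, 0.0875, 0.144]] [0.42861015 0.11042933 0.144     ] [0.42766312 0.1079508  0.14147696]
[46.3 -0.9 71.2]
```

Emit:
servo_tool:
  targets: "21 -1 0 0 0 0 0;20 -1 0 0 0 0 0;0 0 0 0 0 0 0;0 0 20 0 0 0 0;0 0 0 0 0 0 0"

```text
time: 25.58
tcp_pos: [0.4326, 0.1431, 0.1191]
tcp_rot: [0.001, 0.749, 0.663, -0.006]
contact_force: [0.1, -1.2, -0.8]
opening: 0.495
```

```bash
python3 -c "
from h import *
print(totool([.4305,.152,.062]),pose()[1].as_matrix().round(3))"
```

```text
[ 9.1 -2.7 57. ] [[ 0.122  0.993 -0.008]
 [ 0.993 -0.122 -0.009]
 [-0.01  -0.007 -1.   ]]
```

Emit:
servo_tool:
  targets: "8 -2.5 0 -0.007 0.01 0 0;0 0 10 0 0 0 0;0 0 0 0 0 0 0"

```text
time: 25.95
tcp_pos: [0.4318, 0.1506, 0.1094]
tcp_rot: [0.0, 0.75, 0.662, 0.001]
contact_force: [-0.5, 0.3, -1.1]
opening: 0.498
```

```bash
python3 -c "
from h import *
print(totool([.4305,.152,.062]),pose()[1].as_matrix().round(3))"
```

```text
[ 1.2 -1.6 47.4] [[ 0.124  0.992  0.002]
 [ 0.992 -0.124  0.001]
 [ 0.001  0.002 -1.   ]]
```

Emit:
servo_tool:
  targets: "1 -1.5 15 0 0 0 0;0 0 15 0 0 0 0;0 0 10 0 0 0 0;0 0 4 0 0 0 0;0 0 0 0 0 0 0"

```text
time: 26.58
tcp_pos: [0.4301, 0.1523, 0.0622]
tcp_rot: [0.0, 0.749, 0.662, 0.001]
contact_force: [-1.4, -1.5, 8.2]
opening: 0.495
```

Emit:
servo_tool:
  targets: "0 0 -0.5 0 0 0 0.6;0 0 0 0 0 0 0.7;0 0 0 0 0 0 0.7;0 0 0 0 0 0 0.7;0 0 -30 0 0 0 0.7;0 0 -45 0 0 0 0.7;0 0 -45 0 0 0 0.7;-40 0 0 0 0 0 0.7;0 0 0 0 0 0 0.7"

```text
time: 27.7
tcp_pos: [0.4252, 0.1119, 0.1864]
tcp_rot: [0.0, 0.749, 0.663, 0.001]
contact_force: [0.2, 0.3, -0.0]
opening: 0.7
```

```bash
python3 snap.py w10
```

```text
[0.4252 0.1119 0.1864] [[0.122, 0.993, 0.001], [0.993, -0.122, 0.0], [0.0, 0.001, -1.0]] 0.6997700685565729 27.7
```

View pics/w10.png

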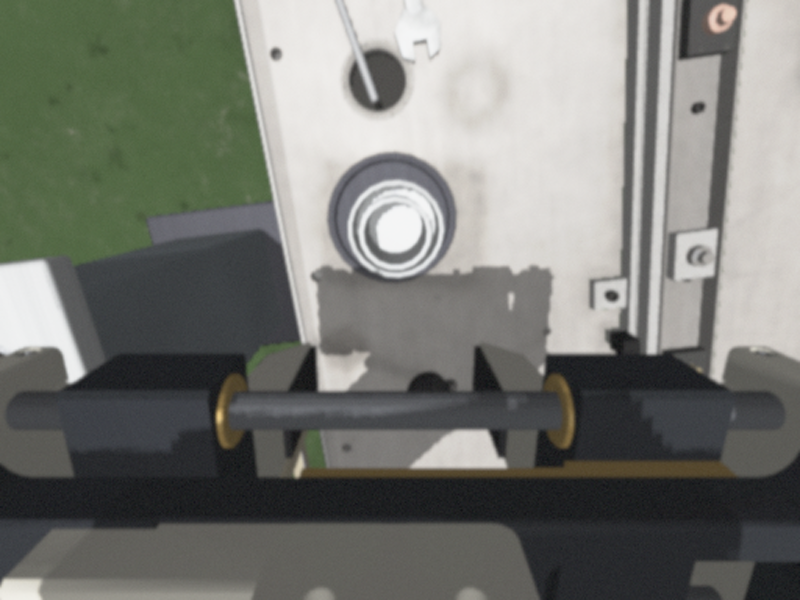

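The medium cup stands nested in the large one, with concentric rims centred near (398,230). Now the small grey cup.

Emit:
servo_tool:
  targets: "-49 6.5 0 0 0 0 0.45;-49 6.5 0 0 0 0 0.45;-49 6.5 0 0 0 0 0.45;-49 6.5 0 0 0 0 0.45;-49 6.5 0 0 0 0 0.45;-49 6.5 0 0 0 0 0.45;-49 6.5 0 0 0 0 0.45;-49 6.5 0 0 0 0 0.45;-49 6.5 0 0 0 0 0.45;-49 6.5 0 0 0 0 0.45;0 0 0 0 0 0 0.45;0 0 0 0 0 0 0.45"

```text
time: 29.25
tcp_pos: [0.4423, -0.3855, 0.1804]
tcp_rot: [-0.002, 0.743, 0.669, 0.005]
contact_force: [0.3, 0.1, 0.6]
opening: 0.449
```

```bash
python3 snap.py w11;python3 - <<'E'
from h import *
import pickle
A=np.array
m,_=pickle.load(open("pics/w10.pkl","rb"))
p=A([atz(m,A(u)*.64,.064) for u in [(360,230),(436,230),(398,191),(398,269)]]);print(p.round(4).tolist(),p.mean(0))
E
```

```text
[ 0.4423 -0.3855  0.1804] [[0.104, 0.995, 0.005], [0.994, -0.104, 0.009], [0.01, 0.004, -1.0]] 0.448979194548957 29.25
[[0.4095, 0.1584, 0.064], [0.4569, 0.1526, 0.064], [0.436, 0.1791, 0.064], [0.4302, 0.1308, 0.064]] [0.43315521 0.15523338 0.064     ]
```

View pics/w11.png

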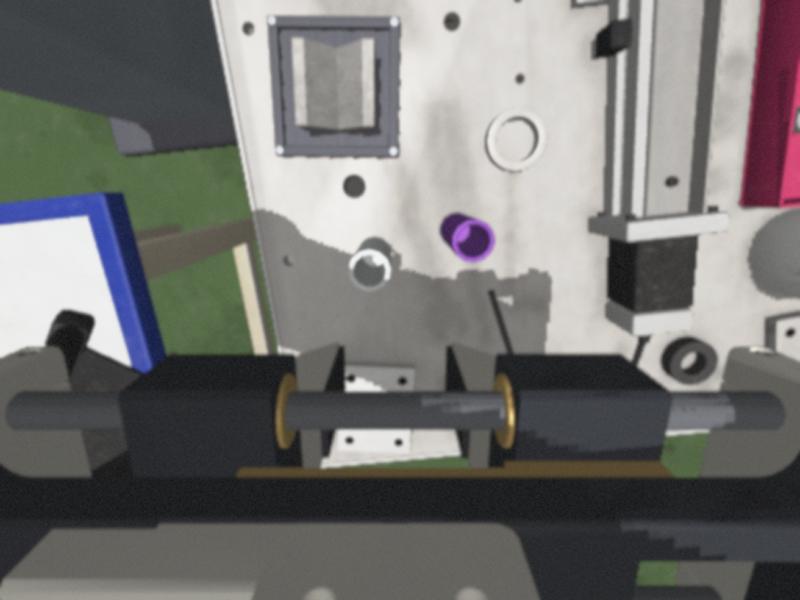

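The small grey cup's rim is centred near (369.5,269), and the purple look-alike is at (472,240). The V-block is square in its nest.

```bash
python3 - <<'E'
from h import *
import pickle
A=np.array
m,_=pickle.load(open("pics/w11.pkl","rb"))
a=eyes.camera_model("scene");b=eyes.camera_model("side")
c=atz(m,A((369.5,269))*.64,.074);print(c,atz(m,A((472,240))*.64,.074))
print(tri([(m,A((369.5,269))*.64),(a,A((539,227))*.64),(b,A((345,397))*.64)]))
print((A([*c[:2],.0715])-pose()[0]).round(4),totool([*c[:2],.0715]))
E
```

```text
[ 0.43036611 -0.36049658  0.074     ] [ 0.49308791 -0.34950483  0.074     ]
(array([ 0.43003016, -0.35913672,  0.07309696]), np.float64(0.002424589377343885))
[-0.0116  0.0253 -0.109 ] [ 22.9 -14.6 109.2]
```

Emit:
servo_tool:
  targets: "12 -7 0 0.004 -0.01 0 0.45;11 -7 0 0 0 0 0.45;0 0 25 0 0 0 0.45;0 0 0 0 0 0 0.45"

```text
time: 29.8
tcp_pos: [0.4303, -0.3541, 0.156]
tcp_rot: [0.0, 0.741, 0.672, -0.0]
contact_force: [0.1, -0.4, 0.2]
opening: 0.454
```

```bash
python3 -c "
from h import *
print(totool([.4303,-.3602,.0715]),pose()[1].as_matrix().round(3))"
```

```text
[-6.1  0.6 84.5] [[ 0.098  0.995 -0.   ]
 [ 0.995 -0.098 -0.   ]
 [-0.    -0.    -1.   ]]
```

Emit:
servo_tool:
  targets: "-5 0.5 15 0 0 0 0.45;0 0 20 0 0 0 0.45;0 0 15 0 0 0 0.45;0 0 0 0 0 0 0.45"

```text
time: 30.3
tcp_pos: [0.4311, -0.3597, 0.1056]
tcp_rot: [0.002, 0.741, 0.672, -0.0]
contact_force: [-0.8, -0.0, 0.7]
opening: 0.447
```

```bash
python3 -c "
from h import *
print(totool([.4303,-.3602,.0715]),pose()[1].as_matrix().round(3))"
```

```text
[-0.5 -0.8 34.1] [[ 0.097  0.995  0.002]
 [ 0.995 -0.097 -0.003]
 [-0.002  0.002 -1.   ]]
```

Emit:
servo_tool:
  targets: "0 -1 15 0 0 0 0.45;0 0 13 0 0 0 0.45;0 0 5 0 0 0 0.45;0 0 0 0 0 0 0.45;0 0 0 0 0 0 0;0 0 0 0 0 0 0;0 0 0 0 0 0 0;0 0 0 0 0 0 0"
  squeeze: 10

```text
time: 31.3
tcp_pos: [0.4311, -0.3605, 0.0718]
tcp_rot: [0.003, 0.741, 0.672, 0.0]
contact_force: [-0.9, 0.2, -1.1]
opening: 0.273
```

Emit:
servo_tool:
  targets: "0 0 -30 0 0 0 0;0 0 -45 0 0 0 0;0 0 -40 0 0 0 0;46 -4.5 0 0 0 0 0;47 -4.5 0 0 0 0 0;47 -4.5 0 0 0 0 0;47 -4.5 0 0 0 0 0;47 -4.5 0 0 0 0 0;47 -4.5 0 0 0 0 0;47 -4.5 0 0 0 0 0;47 -4.5 0 0 0 0 0;47 -4.5 0 0 0 0 0;47 -4.5 0 0 0 0 0;0 0 0 0 0 0 0;0 0 0 0 0 0 0"

```text
time: 33.17
tcp_pos: [0.4326, 0.1247, 0.1904]
tcp_rot: [0.006, 0.741, 0.671, 0.002]
contact_force: [0.6, 0.2, -1.1]
opening: 0.279
```

```bash
python3 snap.py w12
```

```text
[0.4326 0.1247 0.1904] [[0.099, 0.995, 0.012], [0.995, -0.099, -0.006], [-0.004, 0.012, -1.0]] 0.27902762187943564 33.175
```

View pics/w12.png

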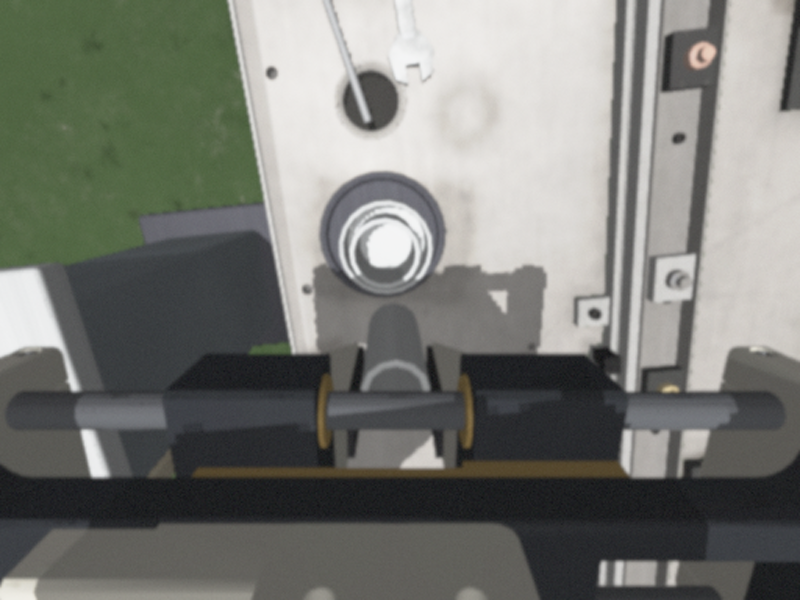

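The medium cup's rim is centred near (387,247). The held small cup's rim is centred at column 396 with its far edge near row 358.

```bash
python3 - <<'E'
from h import *
import pickle
A=np.array
m,_=pickle.load(open("pics/w12.pkl","rb"))
c=atz(m,A((387,247.5))*.64,.064);print(c)
t,r,_=pose()
print("far edge predicted",proj(m,t+r.apply([.013,0,-.002]))/.64, "seen (396,358)")
print(totool([c[0],c[1],.0838]),r.as_matrix().round(3))
E
```

```text
[0.43274819 0.15692436 0.064     ]
far edge predicted [[393.48452057 355.22664834]] seen (396,358)
[ 32.5  -4.5 106.5] [[ 0.1    0.995  0.012]
 [ 0.995 -0.1   -0.005]
 [-0.004  0.012 -1.   ]]
```

Emit:
servo_tool:
  targets: "15 -1 0 0.012 0.004 0 0;15 -1 0 0 0 0 0;0 0 0 0 0 0 0;0 0 15 0 0 0 0;0 0 0 0 0 0 0"

```text
time: 33.85
tcp_pos: [0.4341, 0.1543, 0.1741]
tcp_rot: [-0.0, 0.743, 0.669, -0.001]
contact_force: [-0.1, 0.6, -1.1]
opening: 0.275
```

```bash
python3 -c "
from h import *
print(totool([.433,.156,.0838]),pose()[1].as_matrix().round(3))"
```

```text
[ 1.6 -1.2 90.3] [[ 0.104  0.995 -0.001]
 [ 0.995 -0.104 -0.001]
 [-0.001 -0.001 -1.   ]]
```

Emit:
servo_tool:
  targets: "1.5 -1 15 0 0 0 0;0 0 15 0 0 0 0;0 0 4 0 0 0 0;0 0 0 0 0 0 0"

```text
time: 34.35
tcp_pos: [0.4326, 0.1552, 0.1368]
tcp_rot: [-0.0, 0.743, 0.669, -0.001]
contact_force: [0.4, -0.2, -1.3]
opening: 0.278
```

```bash
python3 -c "
from h import *
print(totool([.433,.156,.0838]),pose()[1].as_matrix().round(3))"
```

```text
[ 0.9  0.4 53. ] [[ 0.105  0.994 -0.003]
 [ 0.995 -0.105 -0.001]
 [-0.002 -0.002 -1.   ]]
```

Emit:
servo_tool:
  targets: "0.5 0 15 0 0 0 0;0 0 15 0 0 0 0;0 0 14 0 0 0 0;0 0 5 0 0 0 0;0 0 2 0 0 0 0;0 0 0 0 0 0 0"

```text
time: 35.1
tcp_pos: [0.4329, 0.1564, 0.0828]
tcp_rot: [-0.0, 0.743, 0.669, -0.001]
contact_force: [-0.1, -0.4, -0.9]
opening: 0.276
```

Emit:
servo_tool:
  targets: "0 0 0 0 0 0 0.4;0 0 0 0 0 0 0.5;0 0 0 0 0 0 0.5;0 0 0 0 0 0 0.5;0 0 -30 0 0 0 0.5;0 0 -45 0 0 0 0.5;0 0 -45 0 0 0 0.5;-45 0 0 0 0 0 0.5;-45 0 0 0 0 0 0.5;-45 0 0 0 0 0 0.5;0 0 0 0 0 0 0.5"

```text
time: 36.48
tcp_pos: [0.4196, 0.019, 0.2078]
tcp_rot: [0.001, 0.743, 0.67, 0.0]
contact_force: [-0.3, 1.0, 0.1]
opening: 0.502
```

```bash
python3 - <<'E'
from h import *
ims=eyes.grab_frame("scene"); imd=eyes.grab_frame("side"); a=eyes.camera_model("scene"); b=eyes.camera_model("side")
def crop(im,m,p):
    u,v=proj(m,p)[0].astype(int); return cv2.resize(im[v-38:v+38,u-50:u+50],(400,300),interpolation=cv2.INTER_CUBIC),(u-50,v-38)
D=[.432,.156,.04];N=[.417,-.245,.02]
c=[crop(ims,a,D),crop(imd,b,D),crop(ims,a,N),crop(imd,b,N)]
cv2.imwrite("pics/chk2.png",np.vstack([np.hstack([c[0][0],c[1][0]]),np.hstack([c[2][0],c[3][0]])]))
for m,x in ((a,c[0]),(b,c[1])):
  for p in ([.433,.156,.086],[.433,.156,.064],[.4315,.154,.04]): print(((proj(m,p)[0]-x[1])*4).round(0))
print([x[1] for x in c])
E
```

```text
[183. 105.]
[192. 129.]
[206. 153.]
[203.  98.]
[204. 125.]
[202. 155.]
[(np.int64(107), np.int64(227)), (np.int64(182), np.int64(122)), (np.int64(261), np.int64(145)), (np.int64(168), np.int64(204))]
```

View pics/chk2.png

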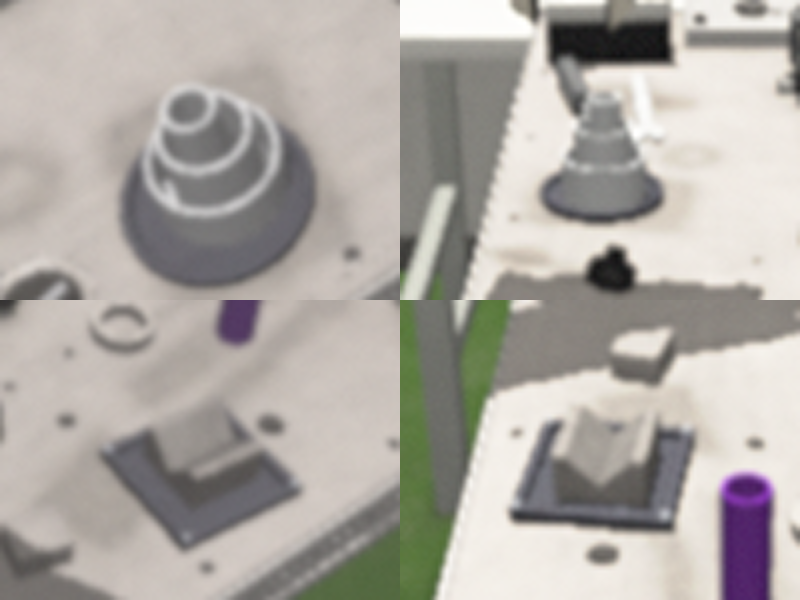

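The three rims appear where nested cups should (small predicted (183,105), seen about (188,107)). All stand upright, and nothing is touching.

```bash
python3 -c "
from rig import ticket
print(ticket.close_job())"
```

```text
the job is handed in; nothing more can be done
None
```

I swapped the V-block and the large cup, setting the large cup aside on the free bench on the way. Then I stood the medium cup in the large one and the small grey cup in the medium one. I handed the job in at about 36.6 s on the robot's clock; the hand-in reports no verdict.

- **Last look (scene and side cameras):** the V-block is flat and square inside the nest lip, and the large cup is upright inside the dish lip. The medium and small cup rims sit within about 2 mm of where fully seated cups should appear. The arm was clear of everything, at z of about 0.21 m.
- **Positions:** the large cup measured about 4–5 mm off the dish centre, against 13 mm allowed. I judged the V-block's fit by eye; I did not measure its offset.
- **Bystanders:** the gauge block, steel ring and black knob look unmoved. The purple look-alike was not touched.
- **Disagreements:** a few sideways moves overshot by 5–10 mm, and I corrected each before gripping or releasing. On the final lowering the small cup sat about 1 mm lower than expected and gave no contact force before I let go. It looks seated in the pictures.

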